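# Pulse the spice grinder

## Task

Lift the spice grinder's lid (the one with the straight grip bar) up off its drying post and set it onto the grinder with its two lugs down through the slots, so that it sits flush on the collar. Then twist it clockwise, seen from above, against the spring to the pulse position, where the grip bar points at the long middle rib, half-way to the lock and short of the lock click. Keep holding it there: the program finishes with the gripper still holding the lid at pulse; do not let it click into the lock, and leave the other things where they are.

Things in the scene. Friction and masses are not known exactly. Their poses are not given: they have to be found in the camera images.
- lid: Loose grinder lid, white, 0.10-0.19 kg: disc 84 mm across, 6 mm thick, z up, origin at the centre of its underside. Below: open skirt, 62 mm across (54 inside), 24 mm deep, two lugs at its lower edge on +x and -x, out to 38 mm from the axis, 12 mm wide, 8 mm high. On top, along x over the lugs, a grip bar. Same after a half turn. Starts hung over a stand post, disc on the post's head.
- lid_grip (a point): Point on the lid's axis 22 mm above its origin, inside the grip bar: where to pinch the bar across its width. The bar is 60 mm long (lid's x), 16 mm wide (y), and stands from the disc's top, 6 mm above the lid's origin, to 34 mm above it. Same axes as the lid.
- stand: Drying stand fixed to the ledge: wooden foot 90 mm (x) by 220 mm (y), 12 mm thick, origin at the centre of its underside; two upright steel posts at y = +60 and -60 mm with flat heads 48 mm across, tops 70 mm above the ledge. One carries the grinder lid, the other the storage lid. A lid must rise 24 mm to clear its post.
- grinder: Electric spice grinder fixed to the ledge: steel housing 112 mm across at the foot, grey collar 92 mm across on top, open upward. Origin: centre of its underside, z up. Black ribs outside the collar, repeated half a turn away: a short one at each slot (+x, -x), a long one 0.6 rad clockwise from it (pulse), a pair 1.2 rad clockwise from it (lock).
- grinder_seat (a point): Centre of the collar's top, 125 mm above the ledge: the seated lid's origin lies here. Axes as the grinder. Mouth 68 mm across, with two slots about 19 mm wide on +x and -x, open to 40 mm from the axis, for the lugs: the lid enters with its bar along x (either way round). The lip is 10 mm thick; below it the lugs turn clockwise.
- pulse_mark: The long rib. This frame's x axis, level, points from the grinder's axis to the long rib: the direction of the grip bar (either way round) at pulse. Its origin is on the grinder's axis at the ledge.
- spring_ring (a joint): Angle (rad) of the sprung ring in the collar that the lugs push clockwise: 0 at rest, about 0.5 at pulse, 1.1 at the lock click, no stop or notch before. The lid first turns freely about 0.1 rad, then takes the ring along: lid's turn from the slots = this + about 0.1. The spring resists with 0.04 N m at 0, 0.09 N m at pulse, and turns the lid back if let go.
- storage_lid: Bystander on the stand's other post: a white lid with a round knob 30 mm across, 26 mm above its origin, a disc 76 mm across and no lugs. Origin: centre of the disc's underside.
- tray: Bystander: black plastic tray 200 by 280 mm, 25 mm high; origin under its centre.
- whisk: Bystander: steel whisk 250 mm long lying on the tray, origin below its middle, handle along its -x.
- jug: Bystander: glass measuring jug 96 mm across, 130 mm high; origin under its centre.
- steamer: Bystander: two-tier round bamboo steamer 197 mm across, 119 mm high; origin under its centre.
- steamer_lid: Bystander: bamboo lid 200 mm across, 59 mm high with its handle, on the steamer; origin under its centre.
- spice_jar: Bystander: amber glass jar 44 mm across, 85 mm high, beyond the task's things; origin under its centre.
- salt_jar: Bystander: clear glass jar 44 mm across, 70 mm high, in front of the robot; origin under its centre.

How it is judged:
On the way, in this order (a step that is already met when the one before it is completed fails the run):
1. the grinder lid is held in the gripper, lifted clear above its post (z of lid in the frame of stand above 0.098 m and contact force between lid and stand below 0.1 N and contact force between lid and the fingers above 1 N and value of joint spring_ring below 0.1 rad), for 0.1 s.
2. the lid sits flush on the grinder's collar with its lugs in the slots, not yet twisted against the spring (horizontal distance between lid and grinder_seat below 0.006 m and z of lid in the frame of grinder between 0.12 and 0.129 m and angle between lid's own z axis and vertical below 0.1 rad and value of joint spring_ring below 0.15 rad and angle between the x axis of lid and the x axis of grinder, either way round below 0.25 rad), for 0.1 s.
At the end, for the whole second after the job is handed in: The lid is seated on the grinder (within 6 mm of its axis, underside no more than 4 mm above the collar's top, tilted less than 0.1 rad), its bar within 0.20 rad of the long rib's direction, the sprung ring held still between 0.25 and 0.75 rad, and the gripper is still holding the lid (horizontal distance between lid and grinder_seat below 0.006 m and z of lid in the frame of grinder between 0.12 and 0.129 m and angle between lid's own z axis and vertical below 0.1 rad and angle between the x axis of lid and the x axis of pulse_mark, either way round below 0.2 rad and value of joint spring_ring between 0.25 and 0.75 rad and velocity of joint spring_ring between -0.1 and 0.1 rad/s and contact force between lid and the fingers above 1 N and linear speed of lid below 0.02 m/s); the arm keeps its last pose, push and grip.
It fails at once if the lid is twisted into the lock (ring past 1.0 rad) (value of joint spring_ring above 1 rad).
It fails at once if a bystander is moved more than 20 mm (distance of any of tray, whisk, jug, steamer, steamer_lid, spice_jar, salt_jar, storage_lid from where it was at the start of the episode above 0.02 m).
It also fails if it takes over 42 s, if anything falls off the work surface, if the arm or the gripper's body presses on something with over 40 N, if the wrist force passes 120 N, or if a joint passes its speed limit or range.

## Robot

A 7-joint arm with a two-finger parallel gripper is mounted at the origin on the work surface. World frame = base frame: x ahead of the robot, y to its left, z up, the work surface at z = 0. Lengths are in m, angles in rad, forces in N, time in s.
With the tool pointing down it reaches from about 0.35 to 0.9 m from the base axis. Payload 8.1 kg.
Tool frame: the origin (TCP) lies at the very end of the fingers, on their centre line; the grasp point (between the pads) lies 19 mm behind it; y points along the fingers, x is the direction in which the jaws open and shut, and the axes are right-handed (so a half turn about y gives the same grasp; the last joint's range is limited). The gripper opens to 92 mm and grips with 3 to 60 N. Pads are 19 mm wide; open, the fingers measure 130 mm over their backs; the gripper's body (75 mm by 190 mm) begins 47 mm behind the grasp point.
Start: joints at [-1.431, 0.434, 0.025, 1.573, -0.012, 1.134, -0.075], TCP at [0.15, 0.607, 0.227] pointing down, gripper open.
Joint ranges: [-2.62, 2.62], [-0.44, 2.09], [-1.27, 1.32], [0.08, 2.57], [-1.32, 4.46], [0.12, 2], [-2.74, 2.74]. Speed limits (rad/s): [2.22, 2.22, 3.01, 3.01, 3.14, 3.14, 3.14].

## Interface

Orientations are given as a rotation vector (axis times angle).
In Python, from cell import arm, imaging gives the robot as it stands. The module is installed in compiled form; this text tells all that it offers.
- The arm moves only by the tool send_rows, never from a script. Its argument "steps" is a list of rows, each a list of 5 numbers: the opening, from 0 (shut) to 1 (fully open), then the shift along the tool's x, y, z in cm, then the turn about the tool's y in rad. In form: [[jaw, x, y, z, roll], ...]. A call has 1 to 20 rows; each row is the pose to reach, as a shift and turn from the pose commanded when the call began, along the tool's axes at that moment; what a row does not reach only later rows make up. A row lasts 1/8 s, in which the tool goes at most 62.5 mm and 10.7 degrees, less where a joint would pass 70% of its speed; a pose out of reach is approached as far as the arm can. A call with a gripper value outside its range is refused whole. The fingers move at their own pace and stop on an object; "squeeze" is the grip in N (left out, the last holds). Time passes only in rows, so rows that repeat a pose let the fingers close. It gives the time, the measured TCP pose, the force and the opening at its end, in the units of the state.
- arm.observe(): the state, without advancing time (a new reading comes with each control period).
- imaging.get_image(name): name is "scene" or "top"; returns the picture (420x560x3 uint8, blue, green, red); there is no depth.
- imaging.camera_params(name): a dict with "camera_matrix" (3x3 intrinsics, pixels), "distortion" ([k1, k2, p1, p2, k3] as OpenCV has them; the pictures are not rectified), "position" and "orientation" of the camera in the world. Camera axes: x right, y down, z forward; pixel columns grow to the right and rows downward; lengths in m; the calibration is good to about 2 mm. A picture is of the moment at which its call begins. camera_params takes no time and is no camera call.
- arm.sign_off(): hands the job in, once; it reports no verdict.
The state is a dict: "clock": time; "joints": joint angles; "dq": joint speeds; "joint_efforts": joint torques, N m; "position": TCP position; "ee_rot": TCP orientation; "force": force on the tool from outside, world axes, zero at the start; "ft_torque": the same for the moment, N m; "width": opening from 0.0 (shut) to 1.0 (fully open).
Only numpy, scipy, OpenCV 4.12 (cv2) and the standard library are available. Lean on these libraries where they do the work, as an engineer would, in place of code of your own. Each camera call takes 0.05 s, during which the arm holds its last target.

## Working session

There is one attempt and no reset: what is moved stays moved. The work goes in short steps, Python scripts to look and compute and a tool call to move; the robot and the scene stay as the last step left them, time stands still between calls to the robot, and variables do not carry over. Pictures are saved under pics/ and viewed, and the job is handed in when it is done.

Besides the shell and the picture viewer there is one more tool, called after "Call:" as a command line: name --pt "numbers of a row" for each row, then --argument value for the rest. send_rows: Moves the arm, as the interface text tells. Its arguments: {"type":"object","properties":{"steps":{"type":"array","items":{"type":"array","items":{"type":"number"}}},"squeeze":{"type":"number"}},"required":["steps"]}

```bash
mkdir -p pics; python3 - <<'E'
from cell import arm, imaging
import cv2
s=arm.observe(); print(s)
for n in("scene","top"):
    cv2.imwrite(f"pics/{n}0.png",imaging.get_image(n)); print(n,imaging.camera_params(n))
E
```

```text
{'clock': 0.0, 'joints': array([-1.43061074,  0.43520985,  0.02502421,  1.57411744, -0.01159946,
        1.13394415, -0.07507476]), 'dq': array([ 1.82828248e-04, -1.59495014e-03, -1.25739700e-03, -7.07729140e-04,
        1.05655376e-03,  1.74851600e-04,  1.69989943e-06]), 'joint_efforts': array([-2.41481484e-04, -6.67861032e+01,  9.84680839e-01, -3.14451098e+01,
       -6.05829782e-02,  4.31633054e-02,  1.69695641e-04]), 'position': array([0.15021843, 0.6061621 , 0.22594583]), 'ee_rot': array([-1.31544643, -1.02768053,  1.02951923]), 'force': array([-0.257656  ,  0.18424053,  0.90593607]), 'ft_torque': array([-0.01137473, -0.03134525,  0.05722956]), 'width': 0.9989333262904158}
scene {'camera_matrix': array([[493.02517703,   0.        , 278.47963064],
       [  0.        , 493.02517703, 207.75579853],
       [  0.        ,   0.        ,   1.        ]]), 'distortion': array([-0.05743323,  0.        ,  0.        ,  0.        ,  0.        ]), 'position': array([1.22539117, 0.92823371, 0.91118625]), 'orientation': array([-0.81771016, -2.44374121,  1.26965074])}
top {'camera_matrix': array([[429.67393893,   0.        , 276.77140166],
       [  0.        , 429.67393893, 203.9339784 ],
       [  0.        ,   0.        ,   1.        ]]), 'distortion': array([-0.08800689,  0.        ,  0.        ,  0.        ,  0.        ]), 'position': array([3.85132091e-01, 1.08135156e-03, 1.66716432e+00]), 'orientation': array([-2.11950378,  2.17098911, -0.13621831])}
```

View pics/scene0.png

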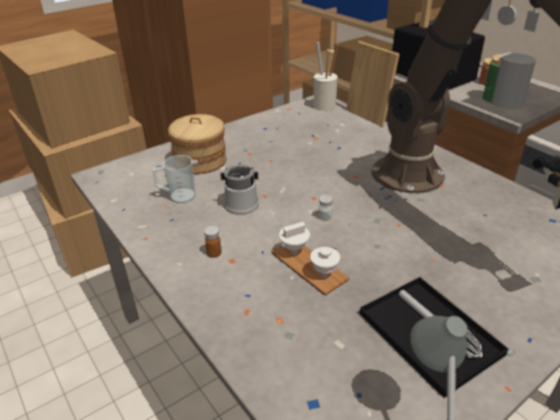

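View pics/top0.png

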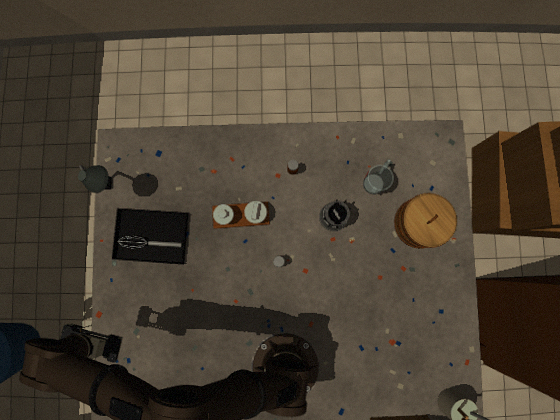

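```bash
python3 - <<'E'
import cv2, numpy as np
t=cv2.imread("pics/top0.png"); s=cv2.imread("pics/scene0.png")
a=cv2.resize(t[180:250,200:280],None,fx=7,fy=7,interpolation=cv2.INTER_CUBIC)
b=cv2.resize(t[190:240,310:365],None,fx=10,fy=10,interpolation=cv2.INTER_CUBIC)
cv2.imwrite("pics/c1.png",np.clip(a*1.2,0,255).astype('uint8')); cv2.imwrite("pics/c2.png",np.clip(b*2.0,0,255).astype('uint8'))
cv2.imwrite("pics/c3.png",cv2.resize(s[160:290,205:355],None,fx=5,fy=4.5,interpolation=cv2.INTER_CUBIC))
E
```

```text
(no output)
```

View pics/c1.png

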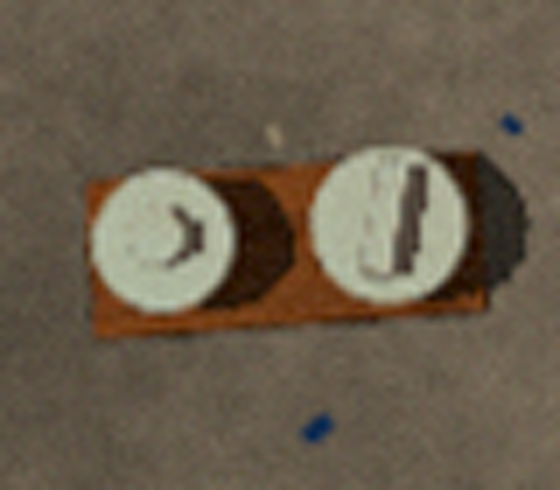

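View pics/c2.png

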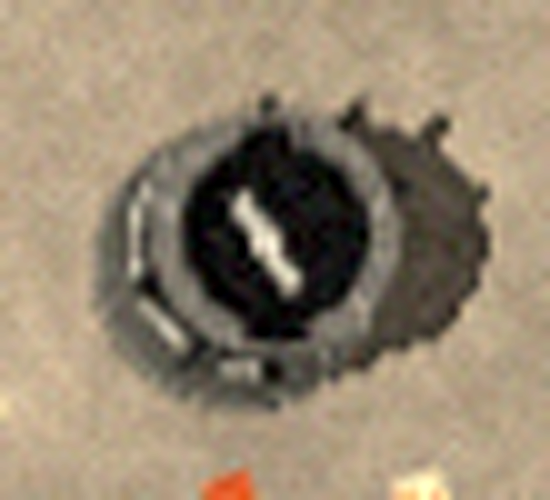

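View pics/c3.png

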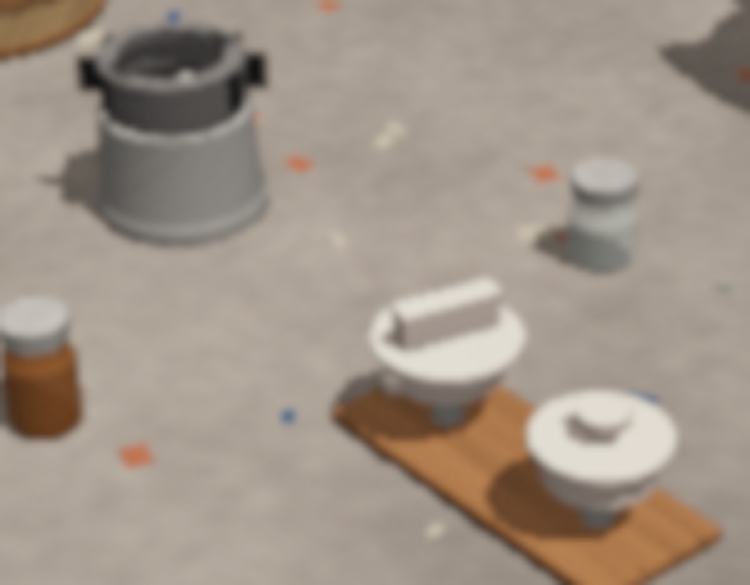

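```bash
cat > h.py <<'E'
import cv2, numpy as np
from scipy.spatial.transform import Rotation as R
from cell import arm, imaging
P={n:imaging.camera_params(n) for n in("scene","top")}
def ray(n,uv):
    p=P[n]; q=cv2.undistortPoints(np.array(uv,float).reshape(-1,1,2),p["camera_matrix"],p["distortion"]).reshape(-1,2)
    d=np.c_[q,np.ones(len(q))]@R.from_rotvec(p["orientation"]).as_matrix().T
    return p["position"],d
def onz(n,uv,z):
    o,d=ray(n,uv); return o+d*((z-o[2])/d[:,2])[:,None]
def proj(n,X):
    p=P[n]; r=R.from_rotvec(p["orientation"]).inv()
    return cv2.projectPoints(np.array(X,float).reshape(-1,3),r.as_rotvec(),r.apply(-p["position"]),p["camera_matrix"],p["distortion"])[0].reshape(-1,2)
def rect(n,img,c,z,half,pxmm=4):
    "rectified overhead map at height z: image up=+x, left=+y; half in m"
    N=int(half*2000*pxmm); k=(np.arange(N)+.5)/(1000*pxmm)-half
    X=c[0]-k[:,None]+0*k; Y=c[1]-k[None,:]+0*k[:,None]
    uv=proj(n,np.stack([X,Y,np.full_like(X,z)],-1)).reshape(N,N,2).astype('float32')
    return cv2.remap(img,uv[...,0],uv[...,1],cv2.INTER_CUBIC)
E
python3 - <<'E'
from h import *
t=cv2.imread("pics/top0.png"); s=cv2.imread("pics/scene0.png")
print(R.from_rotvec(arm.observe()["ee_rot"]).as_matrix().round(3))
for nm,n,img in(("top","top",t),("scene","scene",s)):
    hsv=cv2.cvtColor(img,cv2.COLOR_BGR2HSV)
    m=cv2.inRange(hsv,(0,0,150),(179,60,255))
    k,l,st,ce=cv2.connectedComponentsWithStats(m)
    for i in range(1,k):
        if st[i,4]>60 and ((nm=="top" and 200<ce[i][0]<280 and 180<ce[i][1]<250) or (nm=="scene" and 260<ce[i][0]<350 and 210<ce[i][1]<290)):
            print(nm,st[i],ce[i],onz(n,ce[i],0.076))
print("grinder approx",onz("top",[337.5,213.5],.125), onz("top",[258-2,213-1],.076))
g=onz("top",[337.5,213.3],.125)[0]; l=onz("top",[255.6,212],.076)[0]
out=[rect("top",t,g,.125,.07),rect("scene",s,g,.125,.07)]
cv2.imwrite("pics/r1.png",cv2.resize(np.clip(np.hstack(out)*1.3,0,255).astype('uint8'),(800,400)))
out=[rect("top",t,l,.076,.07),rect("scene",s,l,.104,.07)]
cv2.imwrite("pics/r2.png",cv2.resize(np.hstack(out),(800,400)))
print(g,l)
E
```

```text
[[ 0.241 -0.    -0.971]
 [ 0.971 -0.001  0.241]
 [-0.001 -1.    -0.   ]]
top [214 205  19  19 166] [222.19277108 215.01807229] [[0.56843861 0.22013447 0.076     ]]
top [245 207  20  15  67] [253.08955224 215.76119403] [[0.56286458 0.10457445 0.076     ]]
scene [   72    72   488   348 83423] [332.8678422  265.63705453] [[0.58542044 0.25913091 0.076     ]]
grinder approx [[ 0.55806944 -0.20369373  0.125     ]] [[0.57671744 0.09347861 0.076     ]]
[ 0.55879615 -0.20372423  0.125     ] [0.57675397 0.0949726  0.076     ]
```

View pics/r1.png

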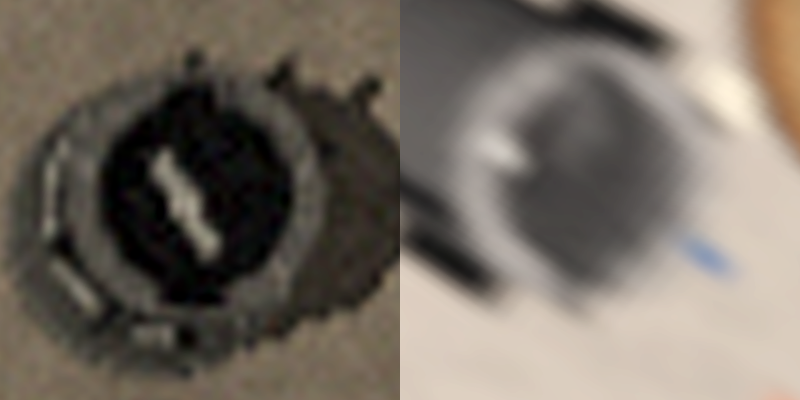

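View pics/r2.png

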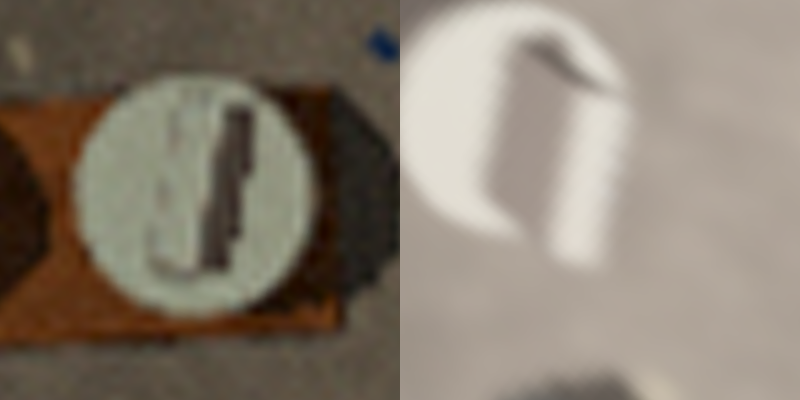

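```bash
cat >> h.py <<'E'
def fitcirc(pts):
    A=np.c_[2*pts,np.ones(len(pts))]; s=np.linalg.lstsq(A,(pts**2).sum(1),rcond=None)[0]
    return s[:2],np.sqrt(s[2]+s[:2]@s[:2])
def px2w(p,c,half=.07,pxmm=4):
    p=np.atleast_2d(p); N=int(half*2000*pxmm)
    return np.c_[c[0]+half-(p[:,1]+.5)/(1000*pxmm), c[1]+half-(p[:,0]+.5)/(1000*pxmm)]
E
python3 - <<'E'
from h import *
t=cv2.imread("pics/top0.png"); s=cv2.imread("pics/scene0.png")
l=np.array([.5785,.0964]); g=np.array([.560,-.203])
# lid disc, top
def lid(n,img,z,th):
    r=rect(n,img,l,z,.07); hsv=cv2.cvtColor(r,cv2.COLOR_BGR2HSV)
    m=((hsv[...,2]>th)&(hsv[...,1]<50)).astype('uint8')
    k,lb,st,ce=cv2.connectedComponentsWithStats(m); 
    i=1+np.argmax(st[1:,4]); c=max(cv2.findContours((lb==i).astype('uint8'),0,1)[0],key=len)
    h=cv2.convexHull(c).reshape(-1,2)
    p=px2w(c.reshape(-1,2),l); 
    for _ in range(4):
        cc,rr=fitcirc(p); p=p[abs(np.hypot(*(p-cc).T)-rr)<.0015]
    print(n,z,"centre",cc,"r",rr,len(p),st[i])
    return r,m
r,m=lid("top",t,.076,130)
g_=cv2.cvtColor(r,cv2.COLOR_BGR2GRAY)
yy,xx=np.nonzero((g_<115)&(np.hypot(*np.indices(g_.shape)[::1]-280+0)<140))
p=px2w(np.c_[xx,yy],l); p=p[np.hypot(*(p-l).T)<.034]
w=cv2.minAreaRect((p*1e3).astype('float32')); u=np.linalg.eigh(np.cov(p.T))[1][:,1]
print("shadow n",len(p),p.mean(0),"az deg",np.degrees(np.arctan(u[1]/u[0])),w)
# grinder mouth
r=rect("top",t,g,.125,.07); gr=cv2.cvtColor(r,cv2.COLOR_BGR2GRAY); print(np.percentile(gr,[5,20,50,80]))
for th in(25,30,36):
    m=(gr<th).astype('uint8'); k,lb,st,ce=cv2.connectedComponentsWithStats(m); i=1+np.argmax(st[1:,4])
    c=max(cv2.findContours((lb==i).astype('uint8'),0,1)[0],key=len).reshape(-1,2); p=px2w(c,g)
    q=p
    for _ in range(6):
        cc,rr=fitcirc(q); q=p[abs(np.hypot(*(p-cc).T)-rr)<.0015]
    # slot pts
    d=p-cc; far=d[np.hypot(*d.T)>rr+.002]
    a=np.degrees(np.arctan2(far[:,1],far[:,0])); 
    up=a[abs(a)<30]; dn=(a[abs(a)>150]%360)-180
    print(th,"mouth",cc,rr,len(q),"slot up",up.min() if len(up) else 0,up.max() if len(up) else 0,"dn",(dn.min(),dn.max()) if len(dn) else 0)
# ribs polar profile, top, various r
for rad in(.047,.049,.051):
    az=np.radians(np.arange(-100,30,3)); X=np.c_[cc[0]+rad*np.cos(az),cc[1]+rad*np.sin(az),np.full(len(az),.115)]
    uv=proj("top",X).astype('float32'); v=cv2.remap(cv2.cvtColor(t,6),uv[:,:1],uv[:,1:],1).ravel(); print(rad,list(zip(np.degrees(az).round().astype(int),v)))
# scene dark
h=cv2.cvtColor(s,6)[150:215,205:275]; k,lb,st,ce=cv2.connectedComponentsWithStats((h<38).astype('uint8'))
for i in range(1,k):
    if st[i,4]>8: print("scene dark",st[i],ce[i]+[205,150],onz("scene",ce[i]+[205,150],.115))
E
```

```text
top 0.076 centre [0.60348641 0.08243879] r 0.008239921762227508 37 [  116   121   319   320 62737]
shadow n 13394 [0.57756895 0.08661013] az deg -15.136574819589047 ((576.0855712890625, 87.37763214111328), (25.899539947509766, 64.70404052734375), 65.05609893798828)
[ 5. 30. 60. 83.]
25 mouth [ 0.56035255 -0.202172  ] 0.03302832784405728 611 slot up -10.98802727291803 18.367014113522327 dn (np.float64(-20.06771350095022), np.float64(15.566801847122633))
30 mouth [ 0.56041565 -0.20216097] 0.03346140587405527 617 slot up -11.26605343091613 18.510663804609926 dn (np.float64(-20.256667125138364), np.float64(16.29721834959861))
36 mouth [ 0.56048697 -0.2021562 ] 0.03398874177257821 631 slot up -11.529577778416343 18.162381819556607 dn (np.float64(-20.67901018345836), np.float64(17.119298562595702))
0.047 [(np.int64(-100), np.uint8(49)), (np.int64(-97), np.uint8(46)), (np.int64(-94), np.uint8(44)), (np.int64(-91), np.uint8(45)), (np.int64(-88), np.uint8(48)), (np.int64(-85), np.uint8(50)), (np.int64(-82), np.uint8(47)), (np.int64(-79), np.uint8(44)), (np.int64(-76), np.uint8(37)), (np.int64
[... 3359 characters left out ...]
nt64(-10), np.uint8(81)), (np.int64(-7), np.uint8(77)), (np.int64(-4), np.uint8(56)), (np.int64(-1), np.uint8(50)), (np.int64(2), np.uint8(59)), (np.int64(5), np.uint8(77)), (np.int64(8), np.uint8(75)), (np.int64(11), np.uint8(79)), (np.int64(14), np.uint8(83)), (np.int64(17), np.uint8(83)), (np.int64(20), np.uint8(82)), (np.int64(23), np.uint8(81)), (np.int64(26), np.uint8(85)), (np.int64(29), np.uint8(82))]
scene dark [50 23  2  5  9] [255.44444444 175.22222222] [[ 0.53008797 -0.16331685  0.115     ]]
scene dark [17 24  5  6 13] [223.15384615 176.76923077] [[ 0.61305429 -0.21758283  0.115     ]]
scene dark [46 28  2  5  9] [251.44444444 179.77777778] [[ 0.55438311 -0.14913215  0.115     ]]
```

```bash
python3 - <<'E'
import cv2
s=cv2.imread("pics/scene0.png")
cv2.imwrite("pics/g1.png",cv2.resize(s[155:215,205:275],None,fx=10,fy=10,interpolation=0)); cv2.imwrite("pics/g2.png",cv2.resize(s[215:265,270:330],None,fx=12,fy=12,interpolation=0))
E
```

```text
(no output)
```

View pics/g1.png

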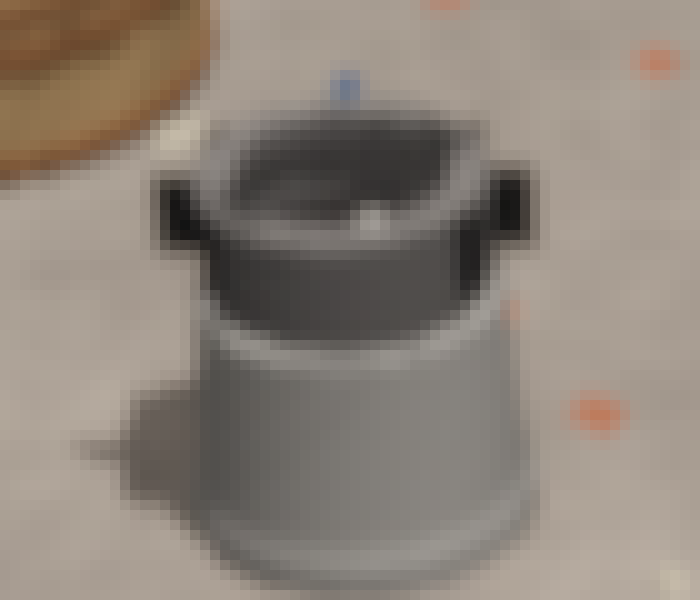

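View pics/g2.png

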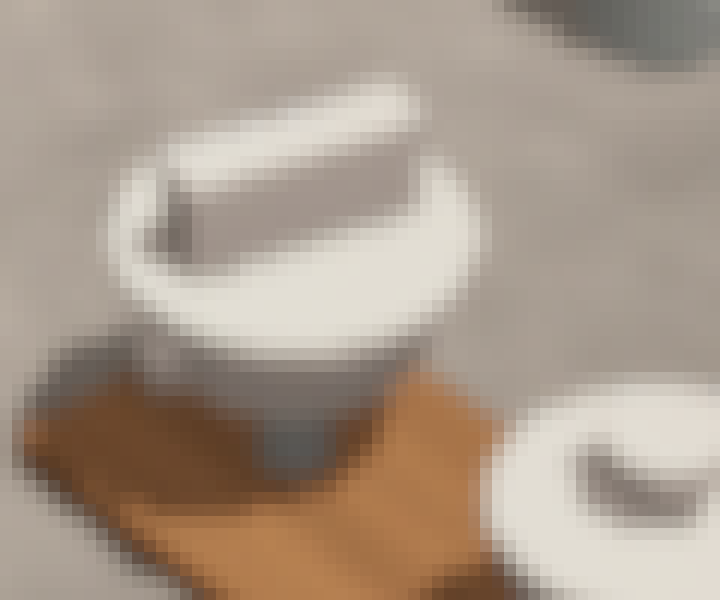

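```bash
python3 - <<'E'
from h import *
t=cv2.imread("pics/top0.png"); s=cv2.imread("pics/scene0.png")
l=np.array([.5785,.0964])
r=rect("top",t,l,.076,.07); hsv=cv2.cvtColor(r,cv2.COLOR_BGR2HSV)
for th in(110,125,140):
    m=((hsv[...,2]>th)&(hsv[...,1]<60)).astype('uint8')
    k,lb,st,ce=cv2.connectedComponentsWithStats(m); i=lb[280,200] or 1+np.argmax(st[1:,4])
    c=np.vstack(cv2.findContours((lb==i).astype('uint8'),0,1)[0])
    h=cv2.convexHull(c).reshape(-1,2); p=px2w(h,l); cc,rr=fitcirc(p); print(th,st[i],cc,rr,px2w(np.array(cv2.minEnclosingCircle(h)[0]),l))
v=hsv[...,2].copy(); yy,xx=np.indices(v.shape); d=(v<115)&(np.hypot(xx-280,yy-280)<140)
k,lb,st,ce=cv2.connectedComponentsWithStats(d.astype('uint8')); i=1+np.argmax(st[1:,4]); y,x=np.nonzero(lb==i); p=px2w(np.c_[x,y],l)
u=np.linalg.eigh(np.cov(p.T))[1][:,1]; print("shadow",st[i],np.degrees(np.arctan(u[1]/u[0])),cv2.minAreaRect((p*1e3).astype('float32')))
# scene bar top-face pixel corners from 12x crop
c=np.array([[172,140],[388,75],[418,120],[196,190]])/12+[270-.5,215-.5]
w=onz("scene",c,.104); print(w.round(4)); print("scene bar centre",w.mean(0)); 
for a,b in((0,1),(3,2)): q=w[b]-w[a]; print(np.degrees(np.arctan(q[1]/q[0])),np.linalg.norm(q))
E
```

```text
110 [  114   114   327   330 72560] [0.57888919 0.09704398] 0.041371331205269764 [[0.57938036 0.09669598]]
125 [  114   119   323   325 66587] [0.57860811 0.09734958] 0.0407909503552018 [[0.57890909 0.09676364]]
140 [  122   125   310   312 53847] [0.57850371 0.09712409] 0.03963843297101381 [[0.57885425 0.09677403]]
shadow [  224   152   141   247 12816] -13.428646741773175 ((576.7411499023438, 86.92054748535156), (24.447629928588867, 65.43394470214844), 66.35677337646484)
[[0.6066 0.0837 0.104 ]
 [0.5536 0.0945 0.104 ]
 [0.5587 0.1118 0.104 ]
 [0.6133 0.1014 0.104 ]]
scene bar centre [0.58305315 0.09787026 0.104     ]
-11.536886609803377 0.054102768398103095
-10.72649629831348 0.05549660584015274
```

```bash
python3 - <<'E'
from h import *
o1,d1=ray("top",[92,178]);o2,d2=ray("scene",[438,345])
A=np.c_[d1[0],-d2[0]]; k=np.linalg.lstsq(A,o2-o1,rcond=None)[0]; print(o1+k[0]*d1[0],o2+k[1]*d2[0])
print(onz("top",[145,184],0),onz("scene",[375,385],0))
s=arm.observe(); M=R.from_rotvec(s["ee_rot"]).as_matrix()
print((np.array([.580,.097,.180])-s["position"])@M*100)
E
```

```text
[0.69007232 0.65328227 0.23459087] [0.69702632 0.64537673 0.232472  ]
[[0.70905857 0.54001012 0.        ]] [[0.70551392 0.53527013 0.        ]]
[-39.08467302   4.6640757  -53.96560197]
```

Call:
send_rows --pt "0.7 -10 1 -13.5 -0.06" --pt "0.7 -20 2 -27 -0.06" --pt "0.7 -39.1 3.6 -54 -0.06" --pt "0.7 -39.1 3.6 -54 -0.06" --pt "0.7 -39.1 3.6 -54 -0.06" --pt "0.7 -39.1 3.6 -54 -0.06" --pt "0.7 -39.1 3.6 -54 -0.06" --pt "0.7 -39.1 3.6 -54 -0.06" --pt "0.7 -39.1 3.6 -54 -0.06" --pt "0.7 -39.1 3.6 -54 -0.06" --pt "0.7 -39.1 3.6 -54 -0.06" --pt "0.7 -39.1 3.6 -54 -0.06" --pt "0.7 -39.1 3.6 -54 -0.06" --pt "0.7 -39.1 3.6 -54 -0.06" --pt "0.7 -39.1 3.6 -54 -0.06" --pt "0.7 -39.1 3.6 -54 -0.06"

```text
clock: 2.1
position: [0.5802, 0.0979, 0.1909]
ee_rot: [-1.29, -1.074, 1.074]
force: [-0.3, -0.4, -0.3]
width: 0.7
```

```bash
python3 - <<'E'
from h import *
s=imaging.get_image("scene"); t=imaging.get_image("top"); cv2.imwrite("pics/s1.png",s)
a=s[180:300,230:380]; b=t[150:260,190:320]
cv2.imwrite("pics/s1c.png",cv2.resize(a,None,fx=5,fy=5,interpolation=2)); cv2.imwrite("pics/t1c.png",cv2.resize(b,None,fx=5,fy=5,interpolation=2))
o=arm.observe(); M=R.from_rotvec(o["ee_rot"]).as_matrix(); print(M.round(3),o["position"]); print(proj("scene",[o["position"]]),proj("top",[o["position"]]))
print(((np.array([.580,.097,.079])-o["position"])@M*100).round(2))
E
```

```text
[[ 0.181  0.    -0.983]
 [ 0.983  0.     0.181]
 [ 0.    -1.    -0.   ]] [0.58030331 0.09760673 0.19084572]
[[294.70063979 198.2982391 ]] [[252.80737957 207.09097745]]
[-0.07 11.18  0.02]
```

View pics/s1c.png

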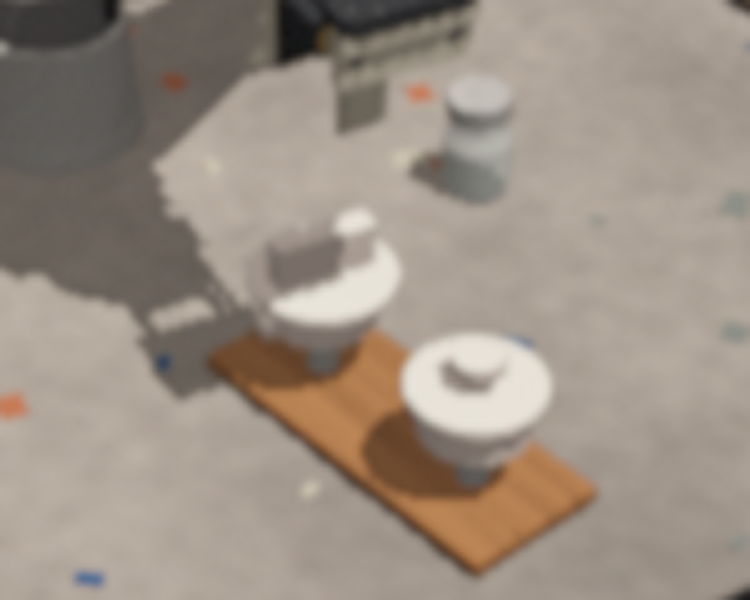

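View pics/t1c.png

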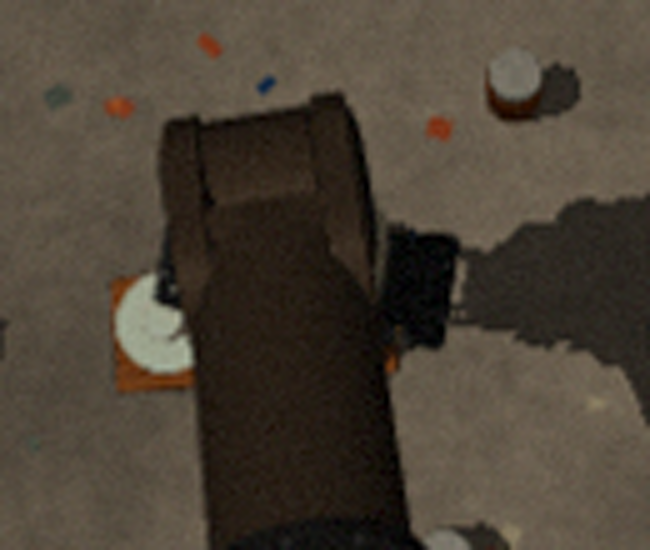

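Call:
send_rows --pt "0.7 0 5 0 0" --pt "0.7 -0.1 8.5 0 0" --pt "0.7 -0.1 10 0 0" --pt "0.7 -0.1 11 0 0" --pt "0.7 -0.1 11 0 0" --pt "0.7 -0.1 11 0 0"

```text
clock: 2.95
position: [0.581, 0.0965, 0.0818]
ee_rot: [-1.291, -1.075, 1.072]
force: [-0.4, 0.3, 0.3]
width: 0.692
```

```bash
python3 - <<'E'
from h import *
s=imaging.get_image("scene"); cv2.imwrite("pics/s2.png",s)
cv2.imwrite("pics/s2c.png",cv2.resize(s[190:290,250:360],None,fx=6,fy=6,interpolation=2))
o=arm.observe(); print(o["position"],proj("scene",[o["position"],o["position"]+[0,0,.025]]),o["force"])
E
```

```text
[0.58103355 0.09647036 0.08181963] [[294.3100182  231.3635436 ]
 [294.2880606  224.04104879]] [ 0.63207847 -0.1748074   0.4325415 ]
```

View pics/s2c.png

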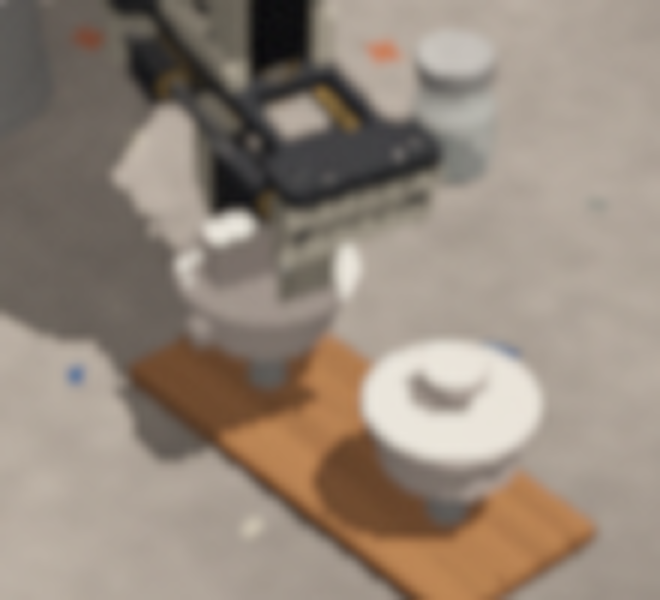

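Call:
send_rows --pt "0.0 0 0 0 0" --pt "0.0 0 0 0 0" --pt "0.0 0 0 0 0" --pt "0.0 0 0 0 0" --pt "0.0 0 0 0 0" --pt "0.0 0 0 0 0" --pt "0.0 0 0 0 0" --squeeze 40

```text
clock: 3.88
position: [0.5804, 0.0971, 0.0808]
ee_rot: [-1.29, -1.074, 1.073]
force: [1.3, 3.4, 0.2]
width: 0.17
```

Call:
send_rows --pt "0.0 0 -1 0 0" --pt "0.0 0 -2 0 0" --pt "0.0 0 -3 0 0" --pt "0.0 0 -5 0 0" --pt "0.0 0 -8 0 0" --pt "0.0 0 -11 0 0" --pt "0.0 0 -11 0 0" --pt "0.0 0 -11 0 0" --pt "0.0 0 -11 0 0"

```text
clock: 5.0
position: [0.5793, 0.0959, 0.1896]
ee_rot: [-1.289, -1.071, 1.075]
force: [-0.1, 0.4, -1.8]
width: 0.169
```

```bash
python3 - <<'E'
from h import *
s=imaging.get_image("scene"); cv2.imwrite("pics/s3.png",s)
cv2.imwrite("pics/s3c.png",cv2.resize(s[150:290,220:360],None,fx=5,fy=4,interpolation=2))
o=arm.observe(); M=R.from_rotvec(o["ee_rot"]).as_matrix(); print(o["position"],o["force"],o["width"],np.degrees(np.arctan2(M[1,0],M[0,0])))
print((np.array([.5605,-.2022,o["position"][2]])-o["position"])@M*100)
E
```

```text
[0.5794668  0.09597957 0.18963762] [ 0.38896692 -0.14198977 -0.97785539] 0.17156941288071684 79.51271960038864
[-2.96650698e+01  2.52676905e-02 -3.56243972e+00]
```

View pics/s3c.png

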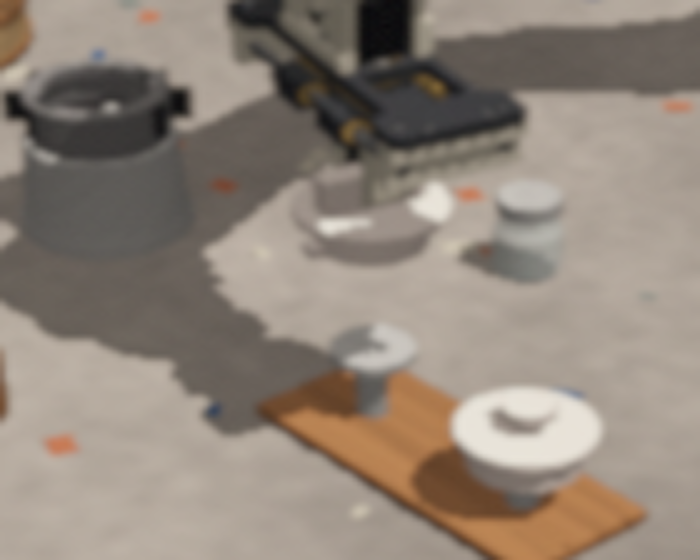

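```bash
python3 - <<'E'
from h import *
def circ(c,z,r): 
    a=np.linspace(0,2*np.pi,200); q=proj("scene",np.c_[c[0]+r*np.cos(a),c[1]+r*np.sin(a),np.full(200,z)]); return q[:,0].min(),q[:,0].max(),q[:,1].min(),q[:,1].max()
o=arm.observe()
print("lid exp",circ(o["position"],.185,.042),circ(o["position"],.179,.042))
print("collar exp",circ([.5605,-.2022],.125,.046),"mouth",circ([.5605,-.2022],.125,.034))
s=cv2.imread("pics/s3.png"); s0=cv2.imread("pics/scene0.png")
g=cv2.cvtColor(s,6); g0=cv2.cvtColor(s0,6)
for r in range(196,210,2): print(r,g[r,272:320])
for r in range(166,182,2): print(r,g0[r,218:262])
cv2.imwrite("pics/s3d.png",cv2.resize(s[180:220,270:330],None,fx=12,fy=12,interpolation=0))
E
```

```text
lid exp (np.float64(278.38515703382586), np.float64(310.79270656140363), np.float64(190.815349784274), np.float64(209.20977600525677)) (np.float64(278.4341125845131), np.float64(310.7538015442452), np.float64(192.68910126896677), np.float64(211.13514769648168))
collar exp (np.float64(225.13332718387943), np.float64(254.96268245105475), np.float64(162.93112347329088), np.float64(178.41499827680602)) mouth (np.float64(229.03170822451716), np.float64(251.07673862887896), np.float64(164.86532408950143), np.float64(176.3067833746573))
196 [ 91  91  92  98 110 126 143 154 154 146 130 115 117 123 122 118 117 115
 113 109 102  96 107 120 120 129 140 139 135 135 135 140 160 188 207 209
 195 175 165 165 166 165 164 165 169 170 170 173]
198 [ 92  93 103 129 153 161 159 155 150 146 133 114 107 111 112 113 112 112
 112 109 101  97 111 130 133 132 132 127 116 115 126 150 185 211 223 226
 220 200 175 158 149 144 146 151 162 169 169 174]
200 [111 126 146 161 167 164 155 150 149 146 134 115 107 111 113 112 112 112
 112 109 101  97 106 120 123 123 123 125 132 158 189 209 221 226 227 227
 226 217 194 1
[... 1607 characters left out ...]
2 113  95  72  61  65  71  74  74  75  72
  69  67  62  59  54  55  55  51  52  58  69  84 104 122 130 127 112  86
  50  24  25  65 117 151 160 160]
176 [159 147 111  60  24  24  48  77  96  98  91  87  89  93  91  83  77  71
  68  63  62  72 101 134 144 124 106 111 120 125 128 121 104  79  63  54
  40  23  26  63 117 151 161 161]
178 [159 150 119  70  34  25  25  32  49  70  85  94 106 116 122 123 119 120
 121 119 117 120 129 138 140 133 123 115 108 101  94  81  59  35  34  48
  51  54  57  75 117 151 162 164]
180 [155 152 142 126 116 113 100  66  39  44  52  58  64  69  74  79  85  91
  96  97  97  96  93  90  87  85  84  82  79  78  78  75  60  36  33  64
 101 131 142 146 151 157 160 160]
```

View pics/s3d.png

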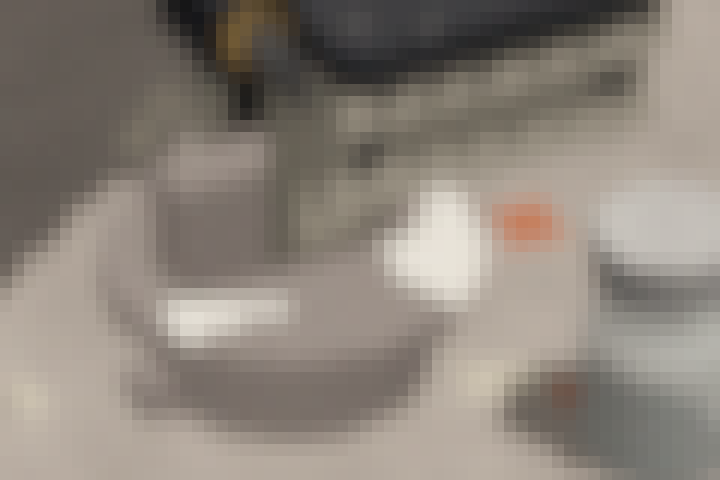

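Call:
send_rows --pt "0.0 -4 0 -0.5 -0.03" --pt "0.0 -9 0 -1 -0.08" --pt "0.0 -14 0 -1.7 -0.12" --pt "0.0 -19 0 -2.3 -0.17" --pt "0.0 -24 0 -2.9 -0.17" --pt "0.0 -28 0 -3.4 -0.17" --pt "0.0 -29.7 0 -3.6 -0.17" --pt "0.0 -29.7 0 -3.6 -0.17" --pt "0.0 -29.7 0 -3.6 -0.17" --pt "0.0 -29.7 0 -3.6 -0.17"

```text
clock: 6.3
position: [0.5621, -0.2002, 0.1906]
ee_rot: [-1.213, -1.202, 1.201]
force: [0.1, -0.6, -1.0]
width: 0.171
```

```bash
python3 - <<'E'
from h import *
s=imaging.get_image("scene"); cv2.imwrite("pics/s4.png",s)
t=imaging.get_image("top")
cv2.imwrite("pics/s4c.png",cv2.resize(s[140:220,200:280],None,fx=9,fy=7,interpolation=2))
cv2.imwrite("pics/t4c.png",cv2.resize(t[170:260,290:390],None,fx=6,fy=6,interpolation=2))
o=arm.observe(); M=R.from_rotvec(o["ee_rot"]).as_matrix(); print(o["position"],o["force"],o["width"],np.degrees(np.arctan2(M[1,0],M[0,0])),M[:,1])
E
```

```text
[ 0.56192452 -0.20098351  0.19072532] [-0.4120975   0.34232107 -2.50349402] 0.17080096830698746 89.36845929720998 [ 5.83195009e-05  4.37625149e-04 -9.99999903e-01]
```

View pics/s4c.png

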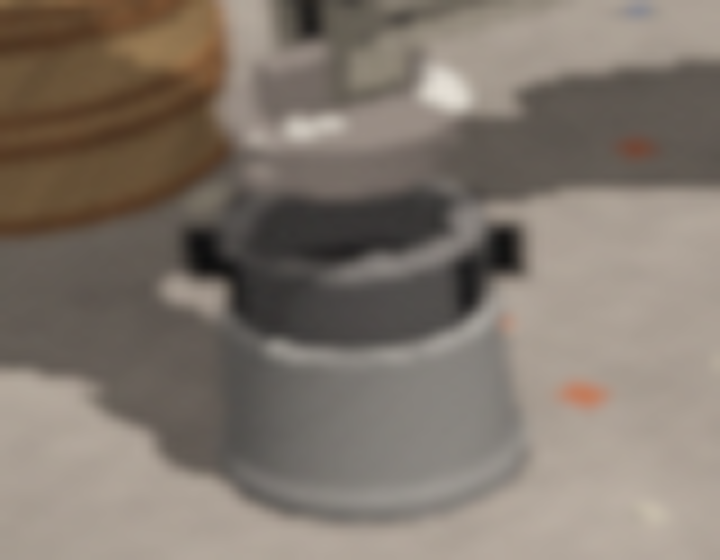

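View pics/t4c.png

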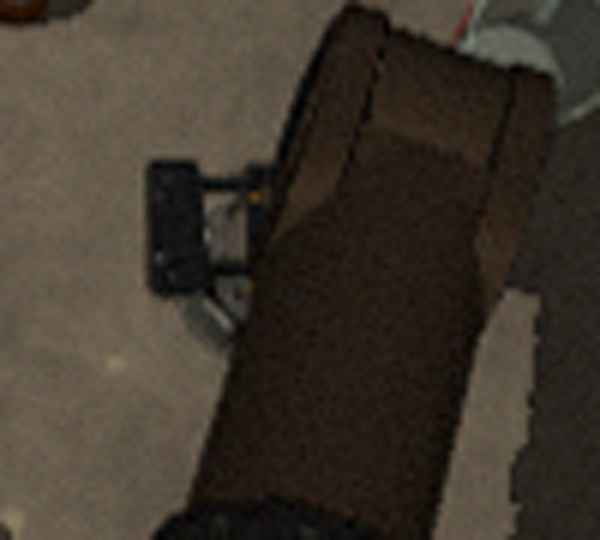

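```bash
python3 - <<'E'
from h import *
L=[]
for i in range(8):
    imaging.get_image("scene"); L.append(arm.observe()["position"])
print(np.mean(L,0),np.std(L,0))
o=arm.observe()["position"]
def circ(c,z,r): 
    a=np.linspace(0,2*np.pi,200); q=proj("scene",np.c_[c[0]+r*np.cos(a),c[1]+r*np.sin(a),np.full(200,z)]); return q[:,0].min(),q[:,0].max(),q[:,1].min(),q[:,1].max()
print(circ(np.mean(L,0),.186,.042),circ([.5613,-.2022],.186,.042))
s=cv2.imread("pics/s4.png"); cv2.imwrite("pics/s4d.png",cv2.resize(s[140:185,215:265],None,fx=14,fy=13,interpolation=0))
E
```

```text
[ 0.5617013  -0.20193274  0.19075596] [8.89928229e-05 3.46060173e-04 1.80443976e-05]
(np.float64(224.48810467829247), np.float64(252.37824225408383), np.float64(146.6141977196596), np.float64(160.28828900299274)) (np.float64(224.55617127799007), np.float64(252.43928179146346), np.float64(146.54279554193135), np.float64(160.2100001700232))
```

View pics/s4d.png

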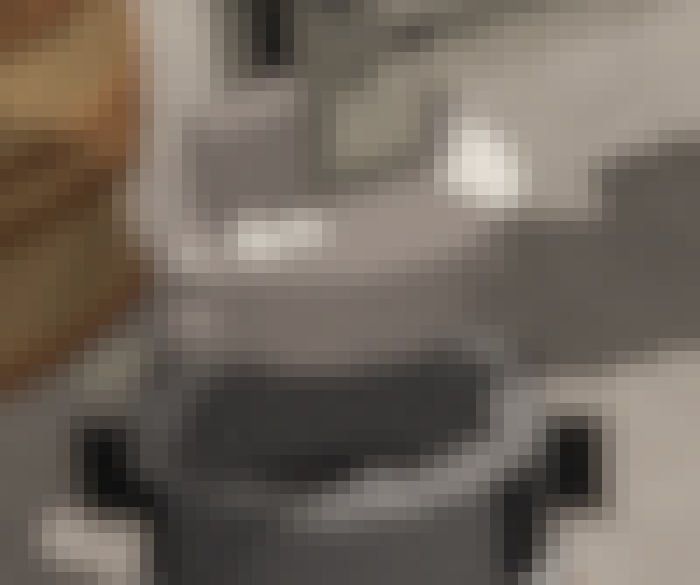

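Call:
send_rows --pt "0.0 -0.05 1.5 -0.05 0" --pt "0.0 -0.05 2.7 -0.05 0" --pt "0.0 -0.05 3.1 -0.05 0" --pt "0.0 -0.05 3.5 -0.05 0" --pt "0.0 -0.05 3.7 -0.05 0" --pt "0.0 -0.05 3.7 -0.05 0"

```text
clock: 7.55
position: [0.5622, -0.2029, 0.1538]
ee_rot: [-1.215, -1.2, 1.2]
force: [-0.6, -0.3, -1.7]
width: 0.172
```

```bash
python3 - <<'E'
from h import *
s=imaging.get_image("scene"); cv2.imwrite("pics/s5.png",s)
cv2.imwrite("pics/s5c.png",cv2.resize(s[140:220,200:280],None,fx=9,fy=7,interpolation=2))
o=arm.observe(); M=R.from_rotvec(o["ee_rot"]).as_matrix(); print(o["position"],o["force"],o["ft_torque"],np.degrees(np.arctan2(M[1,0],M[0,0])))
E
```

```text
[ 0.56224258 -0.20287143  0.15392044] [ 0.98040771 -1.11995954 -1.15342457] [-0.03148285  0.01862607  0.04732729] 89.25922804522969
```

View pics/s5c.png

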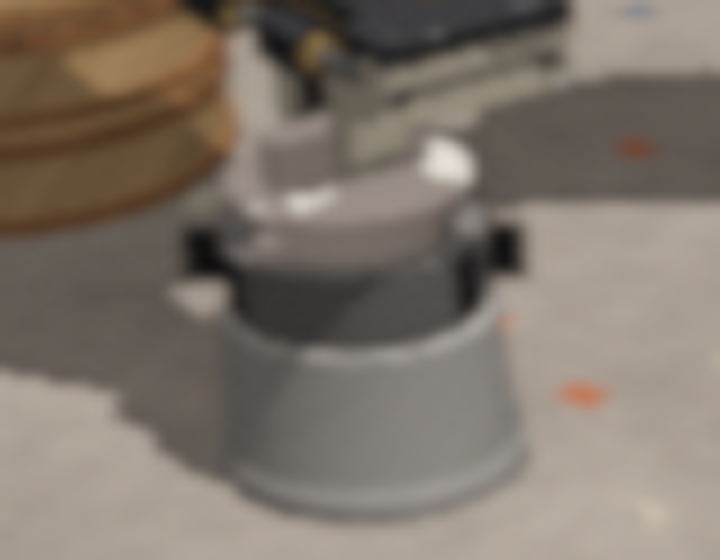

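Call:
send_rows --pt "0.0 0 0.4 0 0" --pt "0.0 0 0.8 0 0" --pt "0.0 0 1.2 0 0" --pt "0.0 0 1.5 0 0" --pt "0.0 0 1.7 0 0" --pt "0.0 0 1.8 0 0" --pt "0.0 0 1.8 0 0"

```text
clock: 8.48
position: [0.5622, -0.2028, 0.1358]
ee_rot: [-1.215, -1.2, 1.2]
force: [-0.1, -0.2, -2.0]
width: 0.173
```

```bash
python3 - <<'E'
from h import *
s=imaging.get_image("scene"); cv2.imwrite("pics/s6.png",s)
cv2.imwrite("pics/s6c.png",cv2.resize(s[140:220,200:280],None,fx=9,fy=7,interpolation=2))
o=arm.observe(); M=R.from_rotvec(o["ee_rot"]).as_matrix(); print(o["position"],o["force"],o["ft_torque"],np.degrees(np.arctan2(M[1,0],M[0,0])))
E
```

```text
[ 0.56221118 -0.20281307  0.13582317] [-0.75423679  0.08180086 -1.21656287] [ 0.01487341  0.04987573 -0.01840124] 89.26381966256503
```

View pics/s6c.png

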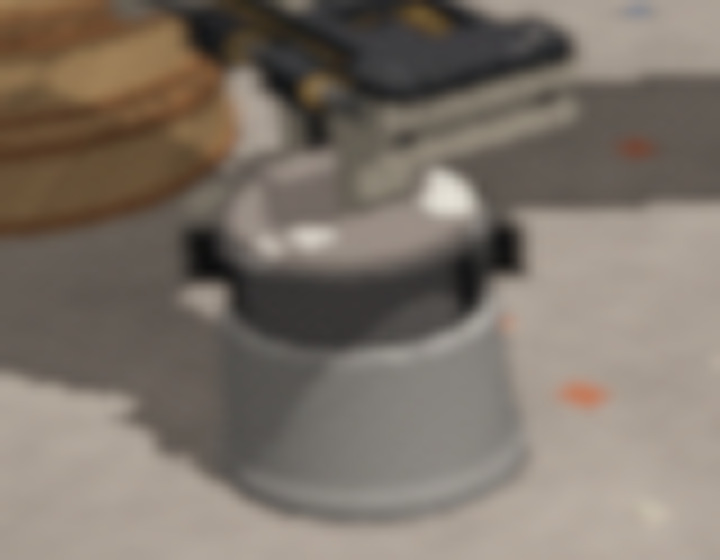

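Call:
send_rows --pt "0.0 0 0.05 0 0" --pt "0.0 0 0.1 0 0" --pt "0.0 0 0.1 0 0"

```text
clock: 8.9
position: [0.5622, -0.2029, 0.1357]
ee_rot: [-1.216, -1.2, 1.199]
force: [-3.7, 1.0, 8.9]
width: 0.169
```

Call:
send_rows --pt "0.0 0 -0.04 0 0" --pt "0.0 0 -0.04 0 0.06" --pt "0.0 0 -0.04 0 0.12" --pt "0.0 0 -0.04 0 0.18" --pt "0.0 0 -0.04 0 0.24" --pt "0.0 0 -0.04 0 0.3" --pt "0.0 0 -0.04 0 0.3"

```text
clock: 9.78
position: [0.5632, -0.2026, 0.1357]
ee_rot: [-1.342, -0.978, 0.975]
force: [0.6, 1.8, 4.9]
width: 0.172
```

```bash
python3 - <<'E'
from h import *
o=arm.observe(); M=R.from_rotvec(o["ee_rot"]).as_matrix(); print(o["position"],o["force"],o["ft_torque"],o["width"],np.degrees(np.arctan2(M[1,0],M[0,0])))
E
```

```text
[ 0.56316173 -0.20256547  0.1357467 ] [0.60369898 1.76828769 4.89224131] [ 0.18939086 -0.1777891   0.03673021] 0.17164286018411032 72.1295896550572
```

Call:
send_rows --pt "0.0 0 0 0 0.06" --pt "0.0 0 0 0 0.12" --pt "0.0 0 0 0 0.18" --pt "0.0 0 0 0 0.24" --pt "0.0 0 0 0 0.3" --pt "0.0 0 0 0 0.3" --pt "0.0 0 0 0 0.3" --pt "0.0 0 0 0 0.3"

```text
clock: 10.78
position: [0.5632, -0.2025, 0.1358]
ee_rot: [-1.439, -0.75, 0.747]
force: [1.6, 2.8, 5.7]
width: 0.174
```

```bash
python3 - <<'E'
from h import *
s=imaging.get_image("scene"); cv2.imwrite("pics/s7.png",s)
cv2.imwrite("pics/s7c.png",cv2.resize(s[140:210,205:275],None,fx=10,fy=8,interpolation=2))
L=[];T=[]
for i in range(6):
    imaging.get_image("scene"); o=arm.observe(); M=R.from_rotvec(o["ee_rot"]).as_matrix(); L.append(np.r_[o["position"]*1e3,o["force"],np.degrees(np.arctan2(M[1,0],M[0,0]))]); T.append(o["ft_torque"])
print(np.mean(L,0).round(2),np.mean(T,0),o["width"])
E
```

```text
[ 563.22 -202.57  135.78    1.7     2.11    5.51   55.01] [ 0.28333249 -0.28278001  0.03888858] 0.17116631184073874
```

View pics/s7c.png

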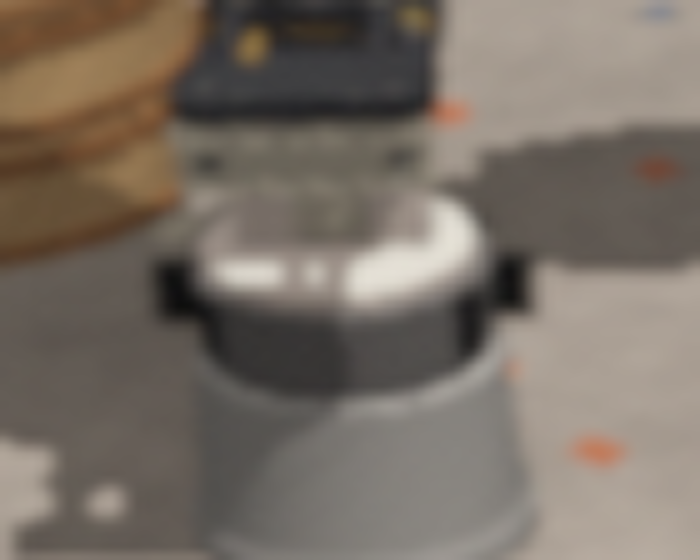

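```bash
python3 - <<'E'
from h import *
s=cv2.imread("pics/s7.png"); cv2.imwrite("pics/s7d.png",cv2.resize(s[152:177,218:260],None,fx=18,fy=18,interpolation=0))
a=np.radians(-35.); c=np.array([.5615,-.2027]); u=np.array([np.cos(a),np.sin(a)]); v=np.array([-u[1],u[0]])
for z in(.131,.159): print(z,[tuple(((proj("scene",[[*(c+i*.03*u+.008*v),z]])[0]-[218,152]+.5)*18).round()) for i in(-1,1)])
a=np.radians(-0.7);u=np.array([np.cos(a),np.sin(a)]); v=np.array([-u[1],u[0]])
print("if unturned",[tuple(((proj("scene",[[*(c+i*.03*u+.008*v),.131]])[0]-[218,152]+.5)*18).round()) for i in(-1,1)])
E
```

```text
0.131 [(np.float64(571.0), np.float64(331.0)), (np.float64(219.0), np.float64(342.0))]
0.159 [(np.float64(562.0), np.float64(188.0)), (np.float64(206.0), np.float64(200.0))]
if unturned [(np.float64(570.0), np.float64(276.0)), (np.float64(272.0), np.float64(388.0))]
```

View pics/s7d.png

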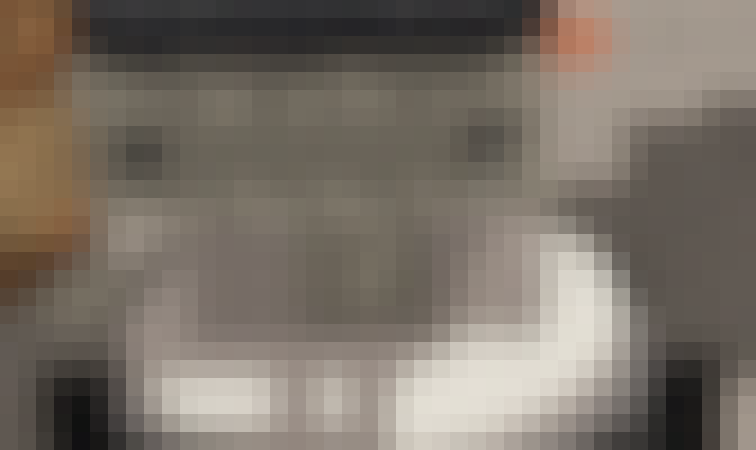

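```bash
python3 -c "
from cell import arm
print(arm.sign_off()); o=arm.observe(); print(o['clock'],o['position'],o['force'],o['width'])"
```

```text
the job is handed in; nothing more can be done
None
the job is handed in; nothing more can be done
```

I gripped the lid's bar at 40 N, lifted it off its post and lowered it into the grinder. I then twisted it 0.60 rad clockwise to the long rib and handed the job in with the gripper still holding it, at about 11 s of the 42 s allowed. The sign-off gave no verdict.

**Last checks**
- **Grip:** the jaw opening read 0.17, about 16 mm, which matches the bar's width.
- **Seating:** the lugs went into the slots without any contact force. The tool stopped at z = 0.1358 m, the height expected for a flush lid, and was pressing down at about 6 N at the end.
- **Position:** the measured tool point (0.563, -0.2026) is about 3 mm from the seat I measured (0.5605, -0.2022). The allowance is 6 mm, but this is the tool's position, not a separate measurement of the lid's centre.
- **Angle:** the tool's direction puts the bar at -35.0°, against about -35.2° for the long rib. In the last picture the bar's lower edge lies where a bar at pulse should, not where an unturned one would. The right end of the bar was hard to make out because of shadow.

**Disagreements and gaps**
- **Cameras:** the two cameras differed by 2–4 mm. I handled this by comparing the lid and grinder within the same camera view.
- **Wrist torque:** it read only about 0.04 N m, where the spring should give about 0.09 at pulse. I put this down to friction on the collar and sensor noise.
- **Ring angle:** it cannot be read directly, so I infer about 0.5 rad from the lid's turn.

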